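# Assemble a turned loupe in the chuck under the lathe guard

## Task

Swing the clear guard of the upright finishing lathe up and back until its spring holds it open. Then load the brass-topped barrel held in the chuck: drop in the lens (flat side down), then the spacer, then the rimmed cover glass, and screw the brass retaining ring down clockwise until it firmly clamps the stack. Leave the guard open and do not upset the other things on the bench.

Things in the scene. Friction and masses are not known exactly. Their poses are not given: they have to be found in the camera images.
- guard (a joint): The lathe's clear bent-sheet guard (150 mm wide, 0.35 kg), hinged along its far edge over the chuck. Angle in rad: 0 shut, grows as the front swings up and back, stop at 2.1. A tension spring and its weight pull it shut below about 1.15 rad and throw it open to the stop beyond about 1.3 rad. Lifting at the knob takes about 3 to 5 N.
- guard_knob (a point): Centre of the black ball knob (26 mm) by which the guard is lifted, on a 9 mm stem that sticks out 45 mm from the middle of the guard's front edge; nothing beside, above, below or in front of it. It turns with the guard, 210 mm from the hinge line. Shut, it stands 135 mm above the bench, the stem level.
- guard_hinge (a point): Middle of the guard's hinge line, 130 mm above the bench and 85 mm beyond the chuck's axis; the hinge axis is this point's y axis. With the guard shut its x axis points level from the chuck to the hinge; the knob is then at x = -210 mm, z = +5 mm.
- barrel: Fixed upright in the lathe's four-jaw chuck: turned wood with a brass threaded collar on top. Origin at its foot on the axis, 90 mm above the bench; z up. Rim 50 mm above the origin; jaw tops 12 mm above it. Brass collar: 47 mm outside without the thread, 54 mm over the thread, from 32.5 mm above the origin up to the rim; the wood below is 57 mm wide.
- thread_start (a point): A thread start on the barrel, 25 mm off its axis along the barrel's x axis, at the rib's top, 1 mm below the rim. Two more starts at 120 and 240 degrees. Each rib is 3 mm thick, 215 degrees long and sinks clockwise seen from above, 21 mm a full turn (0.058 mm a degree).
- barrel_rim (a point): Centre of the barrel's mouth, level with the rim (140 mm above the bench). Bore 42.5 mm wide, with a 3 mm deep chamfer opening to 46.4 mm at the rim.
- barrel_floor (a point): Centre of the flat floor of the bore, 27 mm below the rim, on which the lens rests.
- lens: Plano-convex clear glass lens, 40 mm across, edge 8 mm high, dome rising to 13 mm in the middle; 30 g. Lies flat side down on the parts board. Origin at the centre of its flat underside, z towards the dome. In place its origin is on the floor of the bore.
- spacer: Plain aluminium spacer ring, 40 mm outside, 33 mm inside, 12 mm high; 20 g. Origin at the centre of its underside. In place its underside is 8 mm above the floor of the bore, on the lens's edge, round the dome.
- glass: Flat cover glass in an aluminium rim, a disc 40 mm across and 8 mm high; 25 g. Origin at the centre of its underside. In place its underside is 20 mm above the floor of the bore and its top stands 1 mm above the barrel's rim.
- ring: Brass knurled retaining ring, a cap 64 mm outside and 16 mm high; 80 g. Lies as it is to be used: skirt down, the 3 mm flange with its 31 mm opening on top. Origin at the centre of its underside, z up. The skirt is 56 mm inside, flared to 59 mm at the bottom. Clamped, its underside is 12.2 mm below the barrel's rim; the tightening torque is 0.2 to 0.6 N m and the thread does not slip back.
- ring_pin (a point): Inner end of one of the ring's three 3 mm inward pins, on the ring's x axis, 2.6 mm above its underside; the others at 120 and 240 degrees; dark dots on the flange mark them. Laid level on the barrel at any yaw, the pins rest on the ribs. Turned clockwise it sinks, touching the glass 70 degrees after the pins pass under starts: laid 10 degrees before a start (underside 8.5 mm below the rim), after 80 degrees; 15 to 25 more tighten it.
- board: Parts board, plywood with grey felt, 200 x 280 x 8 mm, fixed; origin at the centre of its underside, so its top is 8 mm above the origin. The lens, spacer, glass, ring and two bystanders stand on it in six places (two along its x, 90 mm apart; three along its y, 90 mm apart), in any arrangement.
- finial: Bystander on the board: small dark turned wooden finial, 32 mm wide, 47 mm high. Leave it.
- collar: Bystander on the board: light turned wooden collar, 42 mm outside, 25 mm hole, 16 mm high. Leave it.
- wax_tin: Bystander: flat round metal wax tin, 76 mm across, 32 mm high.
- bowl: Bystander: turned wooden bowl, 140 mm across, 50 mm high.
- sanding_block: Bystander: cork block 100 x 60 x 35 mm.
- gouge: Bystander: turning gouge lying on the bench, 420 mm long, 28 mm thick.
- mallet: Bystander: wooden hammer lying on the bench.
Not all that is in view belongs to the job. What is shaped like the lens but blue or orange is not meant.

How it is judged:
By the outcome, as a careful person would: the job done as asked, in the order asked, and still so for the second after the job is handed in, with the robot touching nothing.
It also fails if it takes over 72 s, if anything falls off the work surface, if the arm or the gripper's body presses on something with over 40 N, if the wrist force passes 120 N, or if a joint passes its speed limit or range.

## Robot

A 7-joint arm with a two-finger parallel gripper is mounted at the origin on the work surface. World frame = base frame: x ahead of the robot, y to its left, z up, the work surface at z = 0. Lengths are in m, angles in rad, forces in N, time in s.
With the tool pointing down it reaches from about 0.4 to 0.9 m from the base axis. Payload 5.6 kg.
Tool frame: the origin (TCP) lies midway between the tips of the shut fingers; the grasp point (between the pads) lies 19 mm behind it; z points along the fingers, y is the line along which they close (so a half turn about z gives the same grasp; the last joint's range is limited). The gripper opens to 92 mm and grips with 3 to 60 N. Pads are 20 mm wide; open, the fingers measure 128 mm over their backs; the gripper's body (75 mm by 189 mm) begins 69 mm behind the grasp point.
Start: joints at [1.099, 0.468, -0.012, 1.603, 0.006, 1.071, -0.056], TCP at [0.27, -0.591, 0.215] pointing down, gripper open.
Joint ranges: [-2.53, 2.53], [-0.31, 2.02], [-1.57, 1.55], [0.28, 2.44], [-1.29, 4.43], [0.15, 1.84], [-2.92, 2.92]. Speed limits (rad/s): [2.57, 2.57, 3.14, 3.14, 3.14, 3.14, 3.14].

## Interface

Orientations are given as a 3x3 rotation matrix whose columns are the frame's x, y, z axes.
In Python, from station import env, effector, solver, viewer, workorder, search_frame, tip_of gives the robot as it stands. Calls block until the motion is done:
- env.reach(position, orientation): joint-space move of the TCP to a pose.
- env.movel(position, frame=None, rate=0.15): straight line of the TCP; frame=None keeps the orientation; rate is the mean speed in m/s.
- env.goto_joints(angles): joint-space move.
- effector.release() and effector.grasp(squeeze=None): open the fingers fully, or close them until they stop; squeeze is the grip in N (None keeps the last).
- env.pause(seconds).
- solver.inverse_kinematics(position, orientation): joint angles nearest the present ones, or None.
- env.sense(): the state.
- viewer.read_camera(name): name is "scene" or "top"; returns (picture, depth): 420x560x3 uint8, red, green, blue; 420x560 float32, m along the optical axis (not along the pixel's ray), 0 where there is no reading.
- viewer.camera_info(name): a dict with "intrinsics" (3x3 intrinsics, pixels), "dist_coeffs" ([k1, k2, p1, p2, k3] as OpenCV has them; the pictures are not rectified), "eye" and "rotation" of the camera in the world. Camera axes: x right, y up, looking along -z (the intrinsics and any distortion apply to the point x, -y, -z); pixel columns grow to the right and rows downward; lengths in m; the calibration is good to about 2 mm. A picture is of the moment at which its call begins. camera_info takes no time and is no camera call.
A pose or a line that the arm cannot do raises env.PlanningError and nothing moves.
- workorder.finish_job(): hands the job in; it is judged then, once.
Trained networks look in the newest picture that a camera, given by its name, has taken for a name from the list of things; names that differ only in an ending like _2 or _b are one class to them, and where a whole thing is asked for, a point or a joint stands for the part that bears it (a point fixed in the world has none). Each returns a list of dicts, best first, with "score" (0 to 1); they miss things now and then, are a little off and sometimes report something else, mostly with a low value. They report only what shows in the picture. A call takes as long as a camera call. They do not tell look-alikes from the thing itself.
- search_frame(camera, name): "at" ([x, y, z] in m, in world coordinates, good to about 4 mm: the middle of the surface that is visible of it).
- tip_of(camera, name): "at" ([x, y, z] in m, in world coordinates, good to about 4 mm: a listed point, or the origin of a listed thing).
The state is a dict: "t": time; "joint_positions": joint angles; "joint_velocities": joint speeds; "tau": joint torques, N m; "ee_pos": TCP position; "tcp_rot": TCP orientation; "wrist_force": force on the tool from outside, world axes, zero at the start; "moment": the same for the moment, N m; "gripper_width": finger opening in m; "grasp_force": force on a finger pad.
Only numpy, scipy, OpenCV 4.12 (cv2) and the standard library are available. Lean on these libraries where they do the work, as an engineer would, in place of code of your own. Each camera call takes 0.05 s, during which the arm holds its last target. There are 200 camera calls.

## Working session

There is one attempt and no reset: what is moved stays moved. The work goes in short steps, each a Python script; the robot and the scene stay as the last script left them, time stands still between calls to the robot, and variables do not carry over. Pictures are saved under pics/ and viewed, at most 10 in all, crops included, and the job is handed in when it is done.

```bash
mkdir -p pics; ls; cat > h.py <<'E'
import numpy as np, cv2
from station import env, effector, solver, viewer, workorder, search_frame, tip_of
def snap(cam,fn=None):
    p,d=viewer.read_camera(cam)
    if fn: cv2.imwrite('pics/'+fn,cv2.cvtColor(p,cv2.COLOR_RGB2BGR))
    return p,d
def unproj(cam,u,v,depth=None,z=None):
    c=viewer.camera_info(cam);K=np.array(c['intrinsics']);D=np.array(c['dist_coeffs'],float)
    n=cv2.undistortPoints(np.array([[[u,v]]],float),K,D)[0,0]
    r=np.array(c['rotation'])@np.array([n[0],-n[1],-1.0]);e=np.array(c['eye'])
    s=depth if z is None else (z-e[2])/r[2]
    return e+s*r
E
python3 - <<'E'
from h import *
for c in ('scene','top'):
    p,d=snap(c,c+'0.png'); np.save(c+'0.npy',d)
    i=viewer.camera_info(c);print(c,i)
    for n in ['guard_knob','guard_hinge','barrel_rim','thread_start','lens','spacer','glass','ring','ring_pin','board','finial','collar']:
        print(n,[(round(x['score'],2),np.round(x['at'],3).tolist()) for x in tip_of(c,n)[:4]])
s=env.sense();print(s['t'],s['ee_pos'],s['tcp_rot'],s['wrist_force'])
E
```

```text
pics
scene {'intrinsics': array([[538.20987697,   0.        , 283.44480862],
       [  0.        , 538.20987697, 202.78297651],
       [  0.        ,   0.        ,   1.        ]]), 'dist_coeffs': array([-0.21773314,  0.        ,  0.        ,  0.        ,  0.        ]), 'eye': array([1.86235408, 0.10459644, 1.4029347 ]), 'rotation': array([[-0.10603679, -0.69923355,  0.70698561],
       [ 0.99436032, -0.07594986,  0.07402143],
       [ 0.00193719,  0.71084743,  0.70334357]])}
guard_knob [(0.72, [0.395, -0.18, 0.137])]
guard_hinge [(0.81, [0.602, -0.2, 0.134]), (0.74, [0.576, 0.09, 0.011])]
barrel_rim []
thread_start [(0.45, [0.614, 0.448, 0.001])]
lens [(0.6, [0.423, -0.023, -0.001]), (0.59, [0.488, 0.091, 0.011]), (0.58, [0.393, -0.18, 0.137]), (0.41, [0.525, -0.012, -0.001])]
spacer [(0.63, [0.578, 0.182, 0.008])]
glass [(0.39, [0.583, 0.265, 0.007])]
ring [(0.63, [0.576, 0.09, 0.013])]
ring_pin [(0.7, [0.563, 0.066, 0.012])]
board [(0.64, [0.535, 0.176, 0.001])]
finial [(0.4, [0.489, 0.176, 0.01])]
collar [(0.44, [0.486, 0.27, 0.009]), (0.38, [0.581, 0.262, 0.003]), (0.29, [0.488, 
[... 621 characters left out ...]
7, [0.58, 0.266, 0.004])]
thread_start []
lens [(0.69, [0.425, -0.025, -0.0]), (0.59, [0.529, -0.014, 0.0]), (0.53, [0.488, 0.09, 0.009])]
spacer [(0.53, [0.578, 0.18, 0.006]), (0.29, [0.492, 0.092, 0.011]), (0.26, [0.614, 0.446, 0.001])]
glass [(0.68, [0.583, 0.267, 0.0])]
ring [(0.59, [0.577, 0.084, 0.007])]
ring_pin [(0.69, [0.563, 0.07, 0.009])]
board [(0.89, [0.536, 0.179, 0.001])]
finial [(0.55, [0.49, 0.174, 0.005])]
collar [(0.57, [0.485, 0.271, 0.008])]
1.3 [ 0.27022545 -0.59118811  0.21456647] [[ 9.09500370e-01  4.15703111e-01 -2.37678704e-05]
 [ 4.15703110e-01 -9.09500370e-01 -3.18006700e-05]
 [-3.48365243e-05  1.90423435e-05 -9.99999999e-01]] [-0.78114995 -0.65009223  0.69312759]
```

View pics/top0.png

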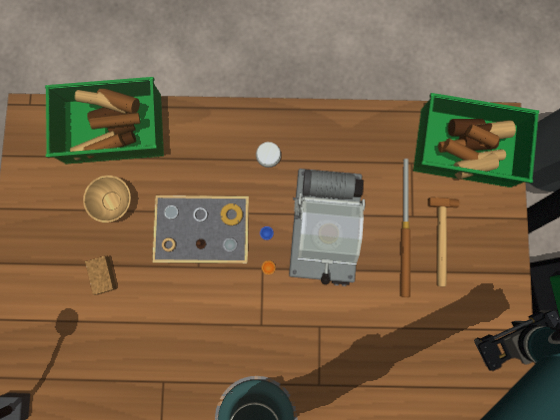

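View pics/scene0.png

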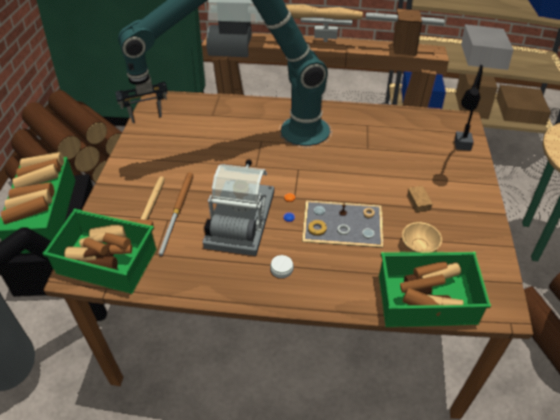

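The top view shows the lens at (230,245), ring at (231,214), spacer at (200,214), glass at (171,212), finial at (200,243) and collar at (168,245). The lathe with its shut guard is at (330,225), its knob at (325,278). The blue and orange decoys at (267,233) and (268,268) are off the board. The scene view agrees. Opening the guard first.

```bash
cat >> h.py <<'E'
def down(psi):
    c,s=np.cos(psi),np.sin(psi); return np.array([[c,s,0],[s,-c,0],[0,0,-1.0]])
HINGE=np.array([0.6035,-0.1985,0.130]); YAW=-0.083; U=np.array([np.cos(YAW),np.sin(YAW),0])
def knob(th):
    r,a=np.hypot(.21,.005),np.arctan2(.005,.21)+th
    return HINGE-U*r*np.cos(a)+np.array([0,0,r*np.sin(a)])
E
python3 - <<'E'
from h import *
R=down(YAW); o=np.array([0,0,-.019])
for th in (0,.5,1,1.5,1.9): print(th,knob(th),solver.inverse_kinematics(knob(th)+o,R) is not None)
env.reach(knob(0)+o+[0,0,.07],R)
env.movel(knob(0)+o,rate=.2)
effector.grasp(15)
s=env.sense();print(s['t'],s['gripper_width'],s['wrist_force'],s['ee_pos'])
if .02<s['gripper_width']<.03:
    for th in np.arange(.27,1.95,.27):
        env.movel(knob(th)+o,rate=.2)
        s=env.sense();print(round(th,2),s['gripper_width'],np.round(s['wrist_force'],1))
    effector.release(); 
    env.movel(knob(th)+o+[0,0,.08],rate=.3)
    print(env.sense()['t'])
E
```

```text
0 [ 0.39422293 -0.18109001  0.135     ] True
0.5 [ 0.42223097 -0.18342003  0.23506728] True
1 [ 0.49461999 -0.18944215  0.30941042] True
1.5 [ 0.59366663 -0.19768195  0.33982763] True
1.9 [ 0.67587231 -0.20452073  0.32710657] True
4.4083 0.02494277464236519 [-0.5918232   3.96491968  0.37145686] [ 0.39426643 -0.18031018  0.1159302 ]
0.27 0.02504461639833176 [ 0.5  4.6 -3.9]
0.54 0.024689890544436044 [ 0.1  5.2 -2.6]
0.81 0.025042213859524466 [-1.7  5.6  0.4]
1.08 0.024731727919609217 [-2.   6.6  2.4]
1.35 0.024909876634019487 [0.6 7.5 2.9]
1.62 0.02492532454110801 [1.8 7.8 2.2]
1.89 0.02460173821558306 [4.4 7.1 2.1]
8.925
```

```bash
python3 - <<'E'
from h import *
env.reach([.488,.09,.16],down(0))
p,d=snap('top','top1.png'); q,e=snap('scene','scene1.png')
np.save('top1d.npy',d);np.save('scene1d.npy',e)
for c in ('top','scene'):
    for n in ['guard_knob','barrel_rim','barrel_floor','thread_start','barrel']:
        print(c,n,[(round(x['score'],2),np.round(x['at'],4).tolist()) for x in tip_of(c,n)[:3]])
print(env.sense()['t'])
a=cv2.imread('pics/top0.png')[190:268,148:254]; b=cv2.imread('pics/top1.png')[170:285,285:375]
c=cv2.imread('pics/scene1.png')[150:260,190:290]
S=lambda m,k:cv2.resize(m,None,fx=k,fy=k,interpolation=cv2.INTER_CUBIC)
A=S(a,4);B=S(b,4);C=S(c,4)
H=max(A.shape[0],B.shape[0]); 
o=np.zeros((600,800,3),np.uint8); o[:A.shape[0],:A.shape[1]]=A; o[:460,430:790]=B
C=S(c,2.5); o[320:320+C.shape[0],0:C.shape[1]]=C
cv2.imwrite('pics/crop1.png',o)
E
```

```text
top guard_knob []
top barrel_rim [(0.91, [0.5183, -0.1876, 0.1397])]
top barrel_floor [(0.68, [0.5184, -0.1858, 0.1144])]
top thread_start [(0.54, [0.54, -0.1863, 0.1391])]
top barrel [(0.59, [0.506, -0.5329, -0.0041]), (0.58, [0.5168, -0.1841, 0.0892])]
scene guard_knob [(0.94, [0.7114, -0.2044, 0.3088])]
scene barrel_rim [(0.29, [0.4861, 0.2709, 0.009])]
scene barrel_floor [(0.75, [0.7114, -0.2026, 0.31]), (0.63, [0.5165, -0.1866, 0.1121])]
scene thread_start [(0.52, [0.5424, -0.1916, 0.1345])]
scene barrel [(0.5, [0.5167, -0.1871, 0.0868])]
11.0667
```

View pics/crop1.png

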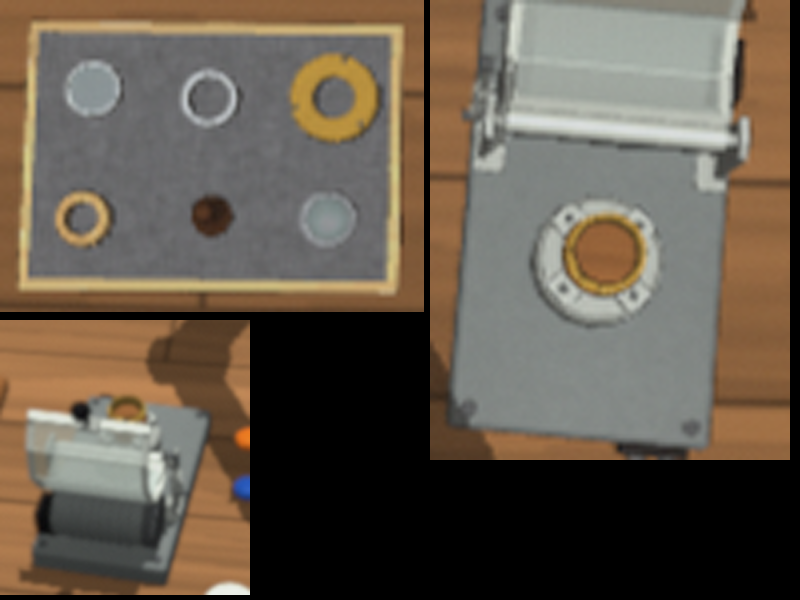

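The guard is fully open (knob seen at z 0.31) and the barrel's brass rim is at about (329,233.5) in the top image. The parts show clearly on the felt. Measuring centres by segmentation.

```bash
python3 - <<'E'
from h import *
im0=cv2.imread('pics/top0.png');im1=cv2.imread('pics/top1.png')
def fit(im,x0,x1,y0,y1,z,mode,lo):
    k=8;c=cv2.resize(im[y0:y1,x0:x1],None,fx=k,fy=k,interpolation=cv2.INTER_CUBIC).astype(float)
    if mode=='brass': m=(c[...,2]-c[...,0])>lo
    else: m=c[...,1]>lo
    m=m.astype(np.uint8)
    cs,_=cv2.findContours(m,cv2.RETR_EXTERNAL,cv2.CHAIN_APPROX_NONE);q=max(cs,key=cv2.contourArea)
    (a,b),(w,h),_=cv2.fitEllipse(q)
    u,v=(a+.5)/k-.5+x0,(b+.5)/k-.5+y0
    P=unproj('top',u,v,z=z); d=unproj('top',u+1,v,z=z)-P
    s=np.linalg.norm(d)/k
    print(np.round([u,v],2),np.round(P,4),'diam',np.round([w*s,h*s],4)); return u,v
for n,b,z,m,lo in [('lens',(220,240,235,255),.016,'g',108),('spacer',(190,210,205,224),.02,'g',130),('glass',(162,181,203,222),.016,'g',125),('ring',(219,244,201,227),.024,'brass',60),('collar',(160,178,236,254),.024,'brass',50)]:
    print(n,end=' ');ring=fit(im0,*b,z,m,lo) if n!='ring' else None
    if n=='ring': rc=fit(im0,*b,z,m,lo)
print('barrel',end=' ');fit(im1,312,346,217,250,.14,'brass',75)
# yaw of ring dots: profile along r
cx,cy=rc
C=unproj('top',cx,cy,z=.024)
info=viewer.camera_info('top')
K=info['intrinsics'];D=info['dist_coeffs'];Rm=info['rotation'];e=info['eye']
def proj(P):
    c=Rm.T@(P-e); n=np.array([c[0],-c[1],-c[2]]); return cv2.projectPoints(n[None],np.zeros(3),np.zeros(3),K,D)[0][0,0]
g=cv2.cvtColor(im0,cv2.COLOR_BGR2GRAY).astype(np.float32)
for r in (.022,.026,.029):
    row=[]
    for a in range(-180,180,10):
        u,v=proj(C+r*np.array([np.cos(np.radians(a)),np.sin(np.radians(a)),0])); row.append(int(cv2.getRectSubPix(g,(1,1),(float(u),float(v)))[0,0]))
    print(r,row)
S=lambda m,k:cv2.resize(m,None,fx=k,fy=k,interpolation=cv2.INTER_CUBIC)
o=np.zeros((400,800,3),np.uint8);o[:390,:375]=S(im0[201:227,219:244],15);o[:400,400:800]=S(im1[213:253,309:349],10)
cv2.imwrite('pics/crop2.png',o)
E
```

```text
lens [229.   244.38] [0.488  0.0908 0.016 ] diam [0.0429 0.0446]
spacer [199.59 214.02] [0.5755 0.1802 0.02  ] diam [0.0414 0.0426]
glass [170.51 211.62] [0.5815 0.2673 0.016 ] diam [0.041  0.0429]
ring [230.97 213.96] [0.577  0.0872 0.024 ] diam [0.0631 0.0637]
collar [168.09 244.21] [0.4844 0.2676 0.024 ] diam [0.0387 0.0395]
barrel [328.39 233.  ] [ 0.5153 -0.1869  0.14  ] diam [0.0523 0.0538]
0.022 [147, 147, 147, 147, 147, 147, 148, 148, 148, 147, 147, 145, 145, 146, 146, 145, 149, 148, 148, 148, 147, 147, 148, 147, 146, 146, 146, 147, 148, 148, 145, 144, 147, 147, 146, 147]
0.026 [147, 148, 147, 146, 138, 131, 144, 146, 148, 149, 147, 145, 146, 147, 146, 147, 142, 139, 147, 147, 148, 149, 149, 149, 148, 147, 147, 146, 140, 142, 146, 143, 146, 145, 144, 147]
0.029 [135, 138, 137, 133, 126, 116, 134, 134, 137, 138, 138, 137, 137, 140, 138, 142, 135, 122, 142, 144, 144, 144, 142, 145, 145, 145, 143, 146, 129, 129, 141, 140, 137, 136, 135, 132]
```

View pics/crop2.png

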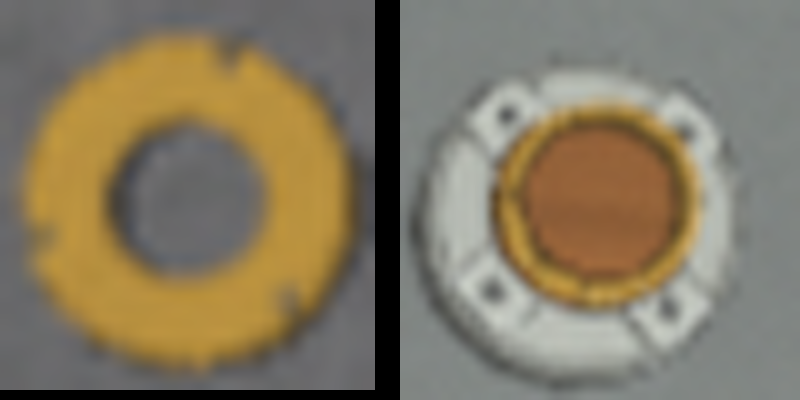

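```bash
cat >> h.py <<'E'
BAR=np.array([.5162,-.1872,.14])
def st(tag=''):
    s=env.sense();print(tag,'t',round(s['t'],1),'w',round(s['gripper_width'],4),'ee',np.round(s['ee_pos'],4),'F',np.round(s['wrist_force'],1),'M',np.round(s['moment'],2));return s
def pick(xy,psi,dz,sq=15):
    R=down(psi);z=.008+dz
    env.reach([xy[0],xy[1],z+.06],R); env.movel([xy[0],xy[1],z],rate=.25)
    effector.grasp(sq); st('grip'); env.movel([xy[0],xy[1],z+.08],rate=.3)
def over(psi,z=.20):
    env.reach([BAR[0],BAR[1],z],down(psi)); return st('over')
E
python3 - <<'E'
from h import *
for psi in (-.78,.78):
    for xy in ([.488,.0908,.07],[.5755,.18,.07],[.5815,.267,.07],[.577,.087,.07],list(BAR[:2])+[.2]):
        q=solver.inverse_kinematics(xy,down(psi)); print(psi,None if q is None else np.round(q,2))
psi=.78
pick([.488,.0908],psi,.004)
s=over(psi); f0=s['wrist_force']
for z in (.147,.1435,.141):
    env.movel([BAR[0],BAR[1],z],rate=.12); s=st('z'); df=s['wrist_force']-f0; print(np.round(df,1))
    if np.linalg.norm(df)>12: break
E
```

```text
-0.78 [-0.1   0.44 -0.19  2.07  0.13  0.65 -2.72]
-0.78 [-0.22  0.58 -0.19  1.81  0.15  0.76 -2.83]
-0.78 [-0.64  0.62  0.21  1.74 -0.17  0.8  -2.69]
-0.78 [-0.07  0.55 -0.17  1.86  0.14  0.74 -2.67]
-0.78 [ 0.36  0.32 -0.09  1.86  0.04  0.96 -2.1 ]
0.78 [ 0.11  0.47 -0.44  2.06  0.31  0.67 -1.32]
0.78 [-0.02  0.62 -0.45  1.8   0.36  0.8  -1.44]
0.78 [-0.14  0.68 -0.48  1.7   0.39  0.86 -1.58]
0.78 [ 0.11  0.59 -0.42  1.85  0.33  0.77 -1.27]
0.78 [ 0.58  0.34 -0.36  1.85  0.14  0.97 -0.63]
grip t 13.0 w 0.0387 ee [0.488  0.0908 0.012 ] F [ 0.4 -1.2  0.8] M [-0.14 -0.06  0.02]
over t 14.5 w 0.0388 ee [ 0.5159 -0.1853  0.1989] F [-0.   0.2  0. ] M [-0.04 -0.03  0.01]
z t 15.1 w 0.0392 ee [ 0.5166 -0.1865  0.1471] F [ 0.7 -0.2 -0.7] M [-0.01 -0.   -0.01]
[ 0.7 -0.3 -0.7]
z t 15.4 w 0.0392 ee [ 0.5163 -0.1873  0.1439] F [-0.2  0.  -0.6] M [-0.01  0.01 -0.  ]
[-0.2 -0.1 -0.7]
z t 15.6 w 0.039 ee [ 0.5166 -0.1874  0.1412] F [ 0.7 -0.1 -0.2] M [-0.16 -0.26  0.03]
[ 0.7 -0.3 -0.3]
```

```bash
python3 - <<'E'
from h import *
env.movel([BAR[0],BAR[1],.1405],rate=.1); st('z')
effector.release(); st('rel')
env.movel([BAR[0],BAR[1],.20],rate=.3)
env.reach([.5755,.18,.085],down(.78))
p,d=snap('top','top2.png'); i=cv2.imread('pics/top2.png')
print([(round(x['score'],2),np.round(x['at'],4).tolist()) for x in tip_of('top','lens')[:3]])
st()
cv2.imwrite('pics/crop3.png',cv2.resize(i[205:260,300:360],None,fx=8,fy=8,interpolation=cv2.INTER_CUBIC))
np.save('top2d.npy',d); print(np.round(d[224:243:2,318:340:2],3))
print(np.round([unproj('top',328.6,v,depth=d[v,u])[2] for u,v in((328,233),(325,233),(332,233),(328,229),(328,237))],4))
E
```

```text
z t 15.9 w 0.039 ee [ 0.5167 -0.1876  0.1407] F [ 1.4 -0.9  0.4] M [-0.31 -0.46 -0.04]
rel t 16.8 w 0.0922 ee [ 0.5162 -0.1872  0.1405] F [ 0.   0.4 -0.3] M [ 0.02  0.02 -0.  ]
[(0.59, [0.4233, -0.0233, -0.0006]), (0.54, [0.5183, -0.1875, 0.1154]), (0.53, [0.4881, 0.2698, 0.01])]
 t 18.7 w 0.0919 ee [0.5763 0.1781 0.0853] F [ 0.   0.  -0.2] M [0.03 0.   0.03]
[[1.292 1.286 1.293 1.305 1.258 1.261 1.256 1.258 1.304 1.291 1.297]
 [1.293 1.293 1.258 1.248 1.263 1.268 1.27  1.26  1.256 1.29  1.289]
 [1.29  1.271 1.25  1.27  1.27  1.27  1.27  1.269 1.267 1.255 1.291]
 [1.306 1.257 1.267 1.27  1.266 1.268 1.266 1.27  1.268 1.259 1.256]
 [1.278 1.253 1.269 1.268 1.265 1.261 1.265 1.266 1.267 1.267 1.262]
 [1.273 1.25  1.264 1.269 1.263 1.266 1.269 1.26  1.271 1.261 1.255]
 [1.279 1.25  1.265 1.263 1.263 1.265 1.265 1.267 1.266 1.264 1.259]
 [1.283 1.266 1.25  1.267 1.267 1.259 1.265 1.268 1.267 1.247 1.297]
 [1.286 1.269 1.256 1.249 1.264 1.269 1.271 1.27  1.25  1.245 1.296]
 [1.285 1.283 1.269 1.261 1.258 1.252 1.249 1.25  1.263 1.291 1.285]]
[0.125  0.1267 0.1252 0.123  0.1238]
```

View pics/crop3.png

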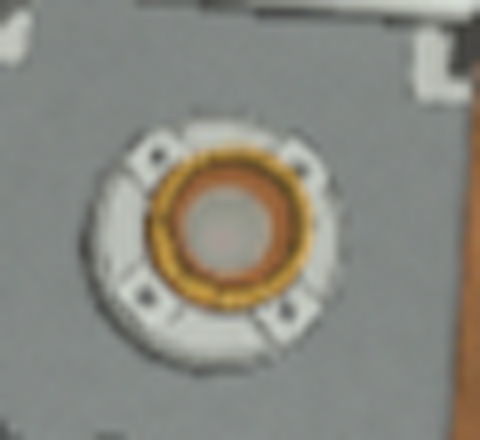

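The lens lies level and centred in the bore: grey disc at (225,232) inside the brass rim in the crop, depth giving z about 0.125. Next, the spacer and then the glass.

```bash
sed -i 's/^BAR=.*/BAR=np.array([.5167,-.1875,.14])/' h.py; cat >> h.py <<'E'
def place(psi,zs):
    s=over(psi); f0=s['wrist_force']
    for z in zs:
        env.movel([BAR[0],BAR[1],z],rate=.15); s=st('z')
        if np.linalg.norm(s['wrist_force']-f0)>15: print('STOP'); return False
    effector.release(); env.movel([BAR[0],BAR[1],.20],rate=.3); return True
E
python3 - <<'E'
from h import *
psi=.78
pick([.5755,.1802],psi,.006)
ok=place(psi,(.149,.1445,.1408))
if ok:
    env.reach([.5815,.267,.085],down(psi))
    p,d=snap('top','top3.png'); i=cv2.imread('pics/top3.png')
    print([(round(x['score'],2),np.round(x['at'],4).tolist()) for x in tip_of('top','spacer')[:3]])
    cv2.imwrite('pics/crop4.png',cv2.resize(i[210:255,305:355],None,fx=8,fy=8,interpolation=cv2.INTER_CUBIC))
    st()
E
```

```text
grip t 20.1 w 0.0387 ee [0.5756 0.1802 0.0141] F [-0.5  0.5  1.1] M [-0.05  0.02 -0.01]
over t 22.0 w 0.0392 ee [ 0.517  -0.186   0.1995] F [-0.  -0.7 -0.4] M [-0.   -0.03  0.  ]
z t 22.5 w 0.039 ee [ 0.5171 -0.1866  0.149 ] F [-0.   0.1 -0.1] M [-0.02 -0.06  0.01]
z t 22.7 w 0.0389 ee [ 0.5169 -0.1875  0.1449] F [ 0.2  0.6 -0.5] M [-0.05 -0.02  0.01]
z t 23.0 w 0.0388 ee [ 0.5169 -0.1878  0.1409] F [ 0.2 -0.8 -0.3] M [-0.15 -0.19  0.03]
[(0.47, [0.5172, -0.1909, 0.1186]), (0.38, [0.5186, -0.192, 0.1397])]
 t 26.1 w 0.0919 ee [0.5824 0.2653 0.0852] F [-0.1 -0.4  0.1] M [-0.03 -0.02  0.02]
```

View pics/crop4.png

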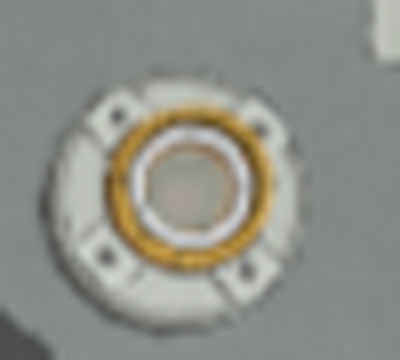

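The spacer sits level and concentric in the bore, white ring at (190,187). Next, the glass.

```bash
python3 - <<'E'
from h import *
psi=.78
pick([.5815,.2673],psi,.0045)
ok=place(psi,(.149,.1445,.1408))
if ok:
    env.reach([.577,.0872,.11],down(psi))
    p,d=snap('top','top4.png'); i=cv2.imread('pics/top4.png')
    for n in('glass','thread_start','barrel_rim'): print(n,[(round(x['score'],2),np.round(x['at'],4).tolist()) for x in tip_of('top',n)[:3]])
    snap('scene')
    for n in('glass','thread_start'): print(n,[(round(x['score'],2),np.round(x['at'],4).tolist()) for x in tip_of('scene',n)[:3]])
    print(np.round([unproj('top',u,v,depth=d[v,u])[2] for u,v in((328,233),(325,233),(332,233),(328,229),(328,237))],4))
    cv2.imwrite('pics/crop5.png',cv2.resize(i[210:255,305:355],None,fx=8,fy=8,interpolation=cv2.INTER_CUBIC))
    st()
for psi in (0,.3,.78,1.2,1.57,-.4,-.8): print(psi,[None if q is None else round(q[6],2) for q in (solver.inverse_kinematics([*xy,.15],down(psi)) for xy in ([.577,.0872],BAR[:2]))])
E
```

```text
grip t 27.6 w 0.0387 ee [0.5815 0.2673 0.0125] F [-0.4  1.   1.3] M [-0.03 -0.02  0.02]
over t 29.7 w 0.0386 ee [ 0.5171 -0.1862  0.1997] F [-0.6 -0.2  0.1] M [-0.05 -0.06 -0.  ]
z t 30.2 w 0.0387 ee [ 0.5171 -0.1867  0.1491] F [-0.6  0.1 -0. ] M [-0.07 -0.   -0.02]
z t 30.4 w 0.0386 ee [ 0.517  -0.1876  0.145 ] F [-0.5  0.1 -0.6] M [-0.06 -0.04 -0.02]
z t 30.7 w 0.0386 ee [ 0.5169 -0.1877  0.1408] F [ 0.6 -0.7 -0.2] M [-0.12 -0.2  -0.  ]
glass [(0.67, [0.5191, -0.1887, 0.1305])]
thread_start [(0.71, [0.5418, -0.1885, 0.1393]), (0.18, [0.6023, -0.1964, 0.132])]
barrel_rim [(0.72, [0.5202, -0.1905, 0.1407])]
glass [(0.56, [0.5197, -0.1878, 0.1296])]
thread_start [(0.65, [0.5398, -0.1893, 0.1383])]
[0.1378 0.1364 0.1374 0.1364 0.1372]
 t 33.4 w 0.092 ee [0.5772 0.0863 0.1103] F [0.2 0.5 0.6] M [-0.01  0.02 -0.04]
0 [np.float64(-2.02), np.float64(-1.52)]
0.3 [np.float64(-1.76), np.float64(-1.25)]
0.78 [np.float64(-1.34), np.float64(-0.83)]
1.2 [np.float64(-0.98), np.float64(-0.47)]
1.57 [np.float64(-0.66), np.float64(-0.14)]
-0.4 [np.float64(-2.37), np.float64(-1.87)]
-0.8 [np.float64(-2.73), np.float64(-2.23)]
```

View pics/crop5.png

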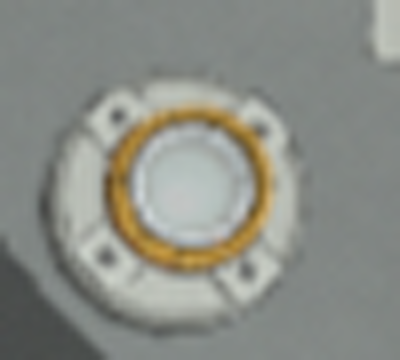

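The glass is in place: disc centred in the rim at (190,187). The ring's pins lie at about -13° and the thread starts at about -4°. So I will turn the ring +23° while carrying it, which lays it just before a start, then screw it down.

```bash
python3 - <<'E'
from h import *
pick([.577,.0872],.9,.003,sq=45)
P=1.30
s=over(P,.19); f0=s['wrist_force']
env.movel([BAR[0],BAR[1],.1425],rate=.2); s=st('z')
z=.1425
while z>.131:
    z-=.0015; env.movel([BAR[0],BAR[1],z],rate=.06); s=env.sense(); df=s['wrist_force']-f0
    print(round(z,4),np.round(s['ee_pos'],4),np.round(df,1),np.round(s['moment'],2))
    if np.linalg.norm(df)>6: break
st()
E
```

```text
grip t 34.6 w 0.0631 ee [0.5774 0.0871 0.0116] F [-0.1 -1.   4.6] M [-0.25  0.05 -0.04]
over t 36.2 w 0.0633 ee [ 0.5166 -0.1862  0.1891] F [ 0.5 -0.1 -0. ] M [ 0.06 -0.07 -0.02]
z t 36.6 w 0.0634 ee [ 0.5167 -0.186   0.1418] F [-0.1  0.5 -0.2] M [-0.03 -0.05 -0.03]
0.141 [ 0.5169 -0.187   0.1415] [-0.7  0.6 -0.9] [-0.02 -0.09  0.  ]
0.1395 [ 0.5166 -0.1876  0.1396] [-1.2  0.1  0.1] [-0.05 -0.1   0.01]
0.138 [ 0.5167 -0.1876  0.138 ] [-0.7 -2.  -0.8] [-0.2  -0.19 -0.01]
0.1365 [ 0.5168 -0.1877  0.1365] [ 1.3 -1.2 -1.6] [-0.22 -0.27 -0.02]
0.135 [ 0.517  -0.1877  0.1351] [ 0.1 -1.9  0.1] [-0.36 -0.37  0.01]
0.1335 [ 0.5171 -0.1878  0.1343] [-1.1 -0.9  5.4] [-0.35 -0.02 -0.06]
0.132 [ 0.5172 -0.1877  0.1336] [-3.6 -0.3 12.2] [-0.23  0.51 -0.07]
 t 38.3 w 0.0632 ee [ 0.5172 -0.1877  0.1336] F [-3.1 -0.4 12.2] M [-0.23  0.51 -0.07]
```

```bash
python3 - <<'E'
from h import *
P=1.30;z0=.1335;a=0
while a<110:
    a+=12 if a<72 else 6
    env.movel([BAR[0],BAR[1],z0-.058e-3*a],down(P-np.radians(a)),rate=.1); s=env.sense()
    print(a,round(s['t'],1),round(s['ee_pos'][2]*1e3,2),np.round(s['wrist_force'],1),np.round(s['moment'],2),round(np.degrees(np.arctan2(s['tcp_rot'][1][0],s['tcp_rot'][0][0])),1))
    if abs(s['moment'][2])>.4 or np.linalg.norm(s['wrist_force'])>35 or s['t']>58: break
E
```

```text
12 38.7 133.75 [-0.2 -2.5  7.9] [-0.67  0.07 -0.11] 62.6
24 39.0 133.05 [-0.5 -3.1  8.1] [-0.6  -0.06 -0.06] 50.6
36 39.4 132.13 [-1.9 -2.3  8.9] [-0.59  0.08 -0.09] 38.7
48 39.8 131.58 [ 0.1 -1.7  6.8] [-0.61  0.05 -0.16] 26.7
60 40.1 131.28 [-0.2 -2.7  8.5] [-0.51 -0.15 -0.07] 14.8
72 40.5 131.19 [-0.5 -2.9 13.2] [-0.48  0.02 -0.18] 2.7
78 40.7 131.16 [-1.2 -1.8 14.7] [-0.47  0.15 -0.15] -3.3
84 41.0 131.12 [-1.2 -1.8 16.7] [-0.44  0.27 -0.27] -9.3
90 41.2 131.1 [-2.4 -2.4 19.4] [-0.5   0.52 -0.23] -15.3
96 41.5 131.06 [-2.9 -2.5 20.9] [-0.59  0.63 -0.19] -21.3
102 41.8 131.02 [-4.7 -2.3 22.9] [-0.61  0.75 -0.25] -27.3
108 42.0 130.99 [-3.8 -1.9 24.1] [-0.62  0.95 -0.11] -33.3
114 42.3 130.89 [-4.8 -2.5 27. ] [-0.58  1.09 -0.19] -39.3
```

```bash
python3 - <<'E'
from h import *
s=st()
effector.release(); env.movel([BAR[0],BAR[1],.19],rate=.4)
env.reach([.5,.03,.2],down(-.2))
p,d=snap('top','top5.png'); i=cv2.imread('pics/top5.png'); np.save('top5d.npy',d)
print([(round(x['score'],2),np.round(x['at'],4).tolist()) for x in tip_of('top','ring')[:2]],[(round(x['score'],2),np.round(x['at'],4).tolist()) for x in tip_of('top','ring_pin')[:2]])
st()
C=BAR+[0,0,.003]
info=viewer.camera_info('top');K=info['intrinsics'];D=info['dist_coeffs'];Rm=info['rotation'];e=info['eye']
def proj(P):
    c=Rm.T@(P-e); return cv2.projectPoints(np.array([[c[0],-c[1],-c[2]]]),np.zeros(3),np.zeros(3),K,D)[0][0,0]
g=cv2.cvtColor(i,cv2.COLOR_BGR2GRAY).astype(np.float32)
for r in (.026,.028):
    print(r,[(a,int(cv2.getRectSubPix(g,(1,1),tuple(map(float,proj(C+r*np.array([np.cos(np.radians(a)),np.sin(np.radians(a)),0])))))[0,0])) for a in range(-180,180,8)])
cv2.imwrite('pics/crop6.png',cv2.resize(i[213:253,309:349],None,fx=12,fy=12,interpolation=cv2.INTER_CUBIC))
E
```

```text
t 42.3 w 0.0633 ee [ 0.5187 -0.1894  0.1309] F [-4.8 -2.5 27. ] M [-0.58  1.09 -0.19]
[(0.72, [0.5163, -0.1914, 0.1261])] [(0.58, [0.5027, -0.1709, 0.1293]), (0.23, [0.516, -0.193, 0.1289])]
 t 44.2 w 0.0922 ee [0.5003 0.0278 0.1996] F [ 0.1 -0.5  0.2] M [ 0.08  0.07 -0.03]
0.026 [(-180, 159), (-172, 158), (-164, 159), (-156, 158), (-148, 159), (-140, 159), (-132, 159), (-124, 157), (-116, 160), (-108, 158), (-100, 153), (-92, 160), (-84, 159), (-76, 159), (-68, 157), (-60, 160), (-52, 160), (-44, 160), (-36, 159), (-28, 159), (-20, 156), (-12, 156), (-4, 157), (4, 157), (12, 141), (20, 153), (28, 157), (36, 154), (44, 156), (52, 156), (60, 156), (68, 157), (76, 158), (84, 157), (92, 157), (100, 158), (108, 157), (116, 157), (124, 154), (132, 138), (140, 140), (148, 155), (156, 157), (164, 159), (172, 161)]
0.028 [(-180, 148), (-172, 147), (-164, 154), (-156, 156), (-148, 153), (-140, 155), (-132, 155), (-124, 156), (-116, 160), (-108, 150), (-100, 141), (-92, 159), (-84, 157), (-76, 159), (-68, 159), (-60, 160), (-52, 160), (-44, 160), (-36, 160), (-28, 160), (-20, 157), (-12, 156), (-4, 156), (4, 157), (12, 127), (20, 150), (28, 157), (36, 154), (44, 154), (52, 152), (60, 152), (68, 157), (76, 150), (84, 152), (92, 150), (100, 145), (108, 145), (116, 142), (124, 147), (132, 129), (140, 131), (148, 147), (156, 146), (164, 148), (172, 147)]
```

View pics/crop6.png

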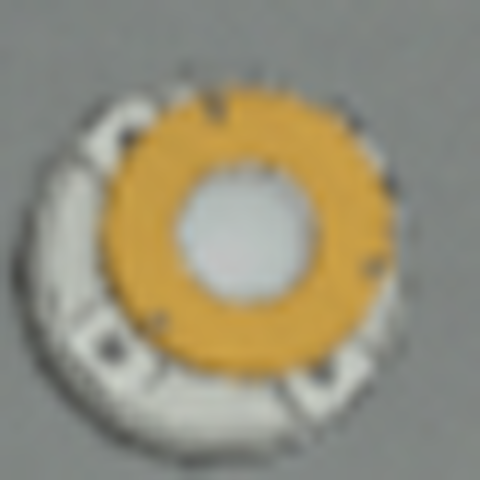

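The flange dots are at about 14°, 136° and -101°, so the ring turned the full 114° with the fingers. It sits at its clamped height, but I saw no clear torque. I'll regrip without pushing down and turn further while watching the moment.

```bash
python3 - <<'E'
from h import *
P=1.0;z=.1308
env.reach([BAR[0],BAR[1],.18],down(P)); env.movel([BAR[0],BAR[1],z],rate=.25)
effector.grasp(50); st('grip'); a=0
while a<48:
    a+=6
    env.movel([BAR[0],BAR[1],z],down(P-np.radians(a)),rate=.1); s=env.sense()
    print(a,round(s['t'],1),np.round(s['ee_pos']*1e3,2),np.round(s['wrist_force'],1),np.round(s['moment'],2),round(np.degrees(P-np.arctan2(s['tcp_rot'][1][0],s['tcp_rot'][0][0])),1))
    if abs(s['moment'][2])>.42 or np.linalg.norm(s['wrist_force'])>35: break
E
```

```text
grip t 46.5 w 0.0632 ee [ 0.519  -0.1887  0.1321] F [ 4.3 -2.9  0. ] M [-0.62 -1.07  0.03]
6 46.7 [ 518.35 -188.68  132.24] [ 2.4 -2.8  6.6] [-0.91 -0.72 -0.39] 6.0
12 47.0 [ 519.74 -188.43  132.4 ] [ 6.1 -2.5  3.3] [-0.82 -1.57 -0.18] 11.9
18 47.2 [ 519.05 -188.95  132.14] [ 5.6 -4.   2.5] [-1.07 -1.29 -0.4 ] 18.0
24 47.5 [ 517.69 -188.47  132.3 ] [ 0.4 -2.7 10.4] [-0.5  -0.02 -0.42] 24.0
```

```bash
python3 - <<'E'
from h import *
st(); effector.release(); st('rel'); env.movel([BAR[0],BAR[1],.19],rate=.4)
env.reach([.5,.03,.2],down(0.2))
p,d=snap('top','top6.png'); i=cv2.imread('pics/top6.png'); st()
info=viewer.camera_info('top');K=info['intrinsics'];D=info['dist_coeffs'];Rm=info['rotation'];e=info['eye']
def proj(P):
    c=Rm.T@(P-e); return cv2.projectPoints(np.array([[c[0],-c[1],-c[2]]]),np.zeros(3),np.zeros(3),K,D)[0][0,0]
def prof(fn,C):
    g=cv2.cvtColor(cv2.imread(fn),cv2.COLOR_BGR2GRAY).astype(np.float32)
    A=np.arange(-180,180,2); v=np.array([np.mean([cv2.getRectSubPix(g,(1,1),tuple(map(float,proj(C+r*np.array([np.cos(np.radians(a)),np.sin(np.radians(a)),0])))))[0,0] for r in(.0255,.027,.0285)]) for a in A])
    f=sum(np.roll(v,60*k) for k in range(3))/3; k=np.argmin(cv2.GaussianBlur(f[None],(0,0),1.5)[0][:60]); print(fn,'yaw mod120',A[k]%120, 'dark', [int(a) for a in A[np.argsort(v)[:12]]])
for fn,c in(('pics/top0.png',[.577,.0872,.024]),('pics/top5.png',[.5172,-.189,.144]),('pics/top6.png',[.5172,-.189,.144])): prof(fn,np.array(c))
for fn,a in(('top5d.npy',None),):
    d5=np.load(fn)
for dd in (d5,d):
    Q=[]
    for r in np.linspace(.018,.028,6):
        for t in np.arange(0,6.28,.15):
            u,v=proj(np.array([.5172,-.189,.144])+r*np.array([np.cos(t),np.sin(t),0])); u,v=int(round(u)),int(round(v)); Q.append(unproj('top',u,v,depth=dd[v,u]))
    Q=np.array(Q); M=np.c_[Q[:,:2]-[.5172,-.189],np.ones(len(Q))]; 
    w=np.abs(Q[:,2]-np.median(Q[:,2]))<.006
    print('plane slope x,y, z',np.round(np.linalg.lstsq(M[w],Q[w,2],rcond=None)[0],4),w.mean())
cv2.imwrite('pics/crop7.png',cv2.resize(i[213:253,309:349],None,fx=12,fy=12,interpolation=cv2.INTER_CUBIC))
E
```

```text
t 47.5 w 0.0637 ee [ 0.5177 -0.1885  0.1323] F [ 0.4 -2.7 10.4] M [-0.5  -0.02 -0.42]
rel t 48.1 w 0.0918 ee [ 0.5165 -0.1873  0.1306] F [-0.5 -0.2  0.3] M [-0.    0.01  0.01]
 t 49.3 w 0.0919 ee [0.5    0.0282 0.1992] F [ 0.4 -0.3 -0.3] M [ 0.02  0.03 -0.01]
pics/top0.png yaw mod120 106 dark [-132, -134, -130, -136, -128, -16, 104, -138, -14, -12, 106, 102]
pics/top5.png yaw mod120 16 dark [14, 16, 134, 18, -104, 132, 12, 136, -102, -106, 20, -100]
pics/top6.png yaw mod120 112 dark [-8, -10, -6, -4, -12, -2, -130, -132, -128, -14, 0, -134]
plane slope x,y, z [-0.0157 -0.0133  0.1428] 0.9801587301587301
plane slope x,y, z [ 0.0004 -0.0083  0.1436] 0.9642857142857143
```

View pics/crop7.png

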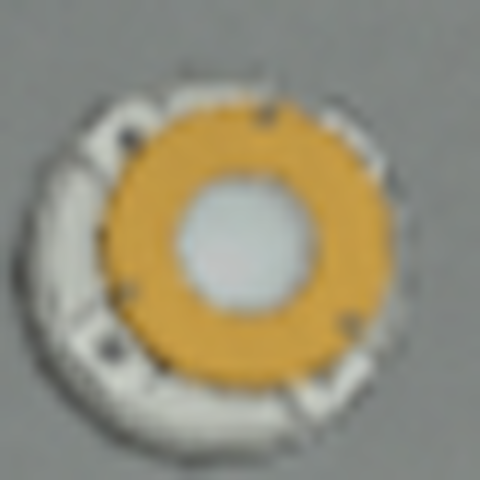

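```bash
python3 - <<'E'
from h import *
info=viewer.camera_info('top')
def pts(d,u0,u1,v0,v1):
    return np.array([unproj('top',u,v,depth=d[v,u]) for v in range(v0,v1) for u in range(u0,u1) if d[v,u]>0])
for fn in('top1d.npy','top2d.npy','top5d.npy'):
    d=np.load(fn); P=pts(d,300,360,205,262); zs=P[:,2]
    r=np.hypot(P[:,0]-.518,P[:,1]+.188)
    out=[]
    for a,b in ((0,.008),(.008,.013),(.0195,.0225),(.0225,.0245),(.0245,.0265),(.028,.031)):
        m=(r>a)&(r<b); out.append((a,np.round(np.percentile(zs[m],[10,50,90]),4).tolist()))
    print(fn,out)
    m=(r>.036)&(r<.045); print(' chuck/base',np.round(np.percentile(zs[m],[10,50,90]),4))
d=np.load('top1d.npy'); P=pts(d,20,40,300,340); print('bench',np.median(P[:,2]))
def ell(fn,box=(309,349,213,253),z=.14,lo=75):
    im=cv2.imread('pics/'+fn);x0,x1,y0,y1=box;k=8
    c=cv2.resize(im[y0:y1,x0:x1],None,fx=k,fy=k,interpolation=cv2.INTER_CUBIC).astype(float);m=((c[...,2]-c[...,0])>lo).astype(np.uint8)
    cs,_=cv2.findContours(m,0,cv2.CHAIN_APPROX_NONE);q=max(cs,key=cv2.contourArea);(a,b),(w,h),_=cv2.fitEllipse(q)
    P=unproj('top',(a+.5)/k-.5+x0,(b+.5)/k-.5+y0,z=z);s=np.linalg.norm(unproj('top',300,200,z=z)-unproj('top',301,200,z=z))/k
    print(fn,np.round(P,4),np.round([w*s,h*s],4))
for f,z in(('top1.png',.14),('top4.png',.14),('top5.png',.144),('top6.png',.144)): ell(f,z=z)
E
```

```text
Traceback (most recent call last):
  File "h.py", line 8, in unproj
    c=viewer.camera_info(cam);K=np.array(c['intrinsics']);D=np.array(c['dist_coeffs'],float)
ValueError: time passes only in moves, steps and waits
```

```bash
sed -i 's/^    c=viewer.camera_info(cam);/    c=CI(cam);/; s/^def snap/import functools\nCI=functools.lru_cache(None)(lambda n: viewer.camera_info(n))\ndef snap/' h.py
cat > m.py <<'E'
from h import *
def pts(d,u0,u1,v0,v1):
    return np.array([unproj('top',u,v,depth=d[v,u]) for v in range(v0,v1) for u in range(u0,u1) if d[v,u]>0])
def ell(fn,box=(309,349,213,253),z=.14,lo=75):
    im=cv2.imread('pics/'+fn);x0,x1,y0,y1=box;k=8
    c=cv2.resize(im[y0:y1,x0:x1],None,fx=k,fy=k,interpolation=cv2.INTER_CUBIC).astype(float);m=((c[...,2]-c[...,0])>lo).astype(np.uint8)
    cs,_=cv2.findContours(m,0,cv2.CHAIN_APPROX_NONE);q=max(cs,key=cv2.contourArea);(a,b),(w,h),_=cv2.fitEllipse(q)
    P=unproj('top',(a+.5)/k-.5+x0,(b+.5)/k-.5+y0,z=z);s=np.linalg.norm(unproj('top',300,200,z=z)-unproj('top',301,200,z=z))/k
    print(fn,np.round(P,4),np.round([w*s,h*s],4))
E
python3 - <<'E'
from m import *
for fn in('top1d.npy','top2d.npy','top5d.npy'):
    d=np.load(fn); P=pts(d,300,360,205,262); zs=P[:,2]
    r=np.hypot(P[:,0]-.518,P[:,1]+.188)
    out=[]
    for a,b in ((0,.008),(.008,.013),(.0195,.0225),(.0225,.0245),(.0245,.0265),(.028,.031)):
        m=(r>a)&(r<b); out.append((a,np.round(np.percentile(zs[m],[10,50,90]),4).tolist()))
    print(fn,out)
    m=(r>.036)&(r<.045); print(' chuck/base',np.round(np.percentile(zs[m],[10,50,90]),4))
d=np.load('top1d.npy'); P=pts(d,20,40,300,340); print('bench',np.median(P[:,2]))
for f,z in(('top1.png',.14),('top4.png',.14),('top5.png',.144),('top6.png',.144)): ell(f,z=z)
E
```

```text
top1d.npy [(0, [0.1192, 0.1219, 0.1246]), (0.008, [0.1189, 0.1215, 0.1247]), (0.0195, [0.1193, 0.1313, 0.1394]), (0.0225, [0.1282, 0.1354, 0.14]), (0.0245, [0.1199, 0.1333, 0.1387]), (0.028, [0.0877, 0.1035, 0.1318])]
 chuck/base [0.0751 0.0887 0.1019]
top2d.npy [(0, [0.1221, 0.1249, 0.1287]), (0.008, [0.1209, 0.1241, 0.1266]), (0.0195, [0.1184, 0.1322, 0.1394]), (0.0225, [0.1307, 0.1353, 0.1387]), (0.0245, [0.1153, 0.1323, 0.1379]), (0.028, [0.0884, 0.1049, 0.1339])]
 chuck/base [0.0753 0.0884 0.1011]
top5d.npy [(0, [0.1357, 0.1377, 0.1415]), (0.008, [0.1347, 0.1381, 0.1403]), (0.0195, [0.1399, 0.1427, 0.146]), (0.0225, [0.1398, 0.1428, 0.1456]), (0.0245, [0.1404, 0.1425, 0.147]), (0.028, [0.09, 0.1418, 0.1457])]
 chuck/base [0.0733 0.0885 0.1019]
bench -0.0002390612415590354
top1.png [ 0.5153 -0.1869  0.14  ] [0.0528 0.0543]
top4.png [ 0.5154 -0.1869  0.14  ] [0.0529 0.0544]
top5.png [ 0.5177 -0.1883  0.144 ] [0.0623 0.0633]
top6.png [ 0.515  -0.1882  0.144 ] [0.0622 0.0631]
```

```bash
sed -i 's/^BAR=.*/BAR=np.array([.5170,-.1880,.14])/' h.py; python3 - <<'E'
from h import *
P=1.7;z=.1312
print(np.round(solver.inverse_kinematics([BAR[0],BAR[1],z],down(P)),2),np.round(solver.inverse_kinematics([BAR[0],BAR[1],z],down(2.4)),2))
env.reach([BAR[0],BAR[1],.17],down(P)); env.movel([BAR[0],BAR[1],z],rate=.3)
st('pre'); effector.grasp(50); st('grip')
for dz in (.0015,.003,.0045):
    env.movel([BAR[0],BAR[1],z+dz],rate=.05); s=st('lift')
    if s['wrist_force'][2]<-12: break
E
```

```text
[ 0.88  0.53 -0.76  1.88  0.46  0.91  0.03] [ 0.98  0.6  -0.91  1.88  0.57  0.95  0.63]
pre t 51.1 w 0.0919 ee [ 0.516  -0.1871  0.1304] F [ 0.8 -0.  -0.3] M [ 0.01 -0.13 -0.  ]
grip t 51.7 w 0.0636 ee [ 0.516  -0.1883  0.1318] F [-4.1 -0.3  5.7] M [-0.03  0.99  0.05]
lift t 51.9 w 0.0632 ee [ 0.5159 -0.1883  0.1321] F [-4.   1.1 -0.5] M [ 0.07  0.63 -0.01]
lift t 52.2 w 0.0635 ee [ 0.5182 -0.1878  0.135 ] F [ 0.5 -0.4 -0.5] M [ 0.   -0.03 -0.02]
lift t 52.4 w 0.0634 ee [ 0.5176 -0.1878  0.1357] F [ 2.9  0.4 -5.8] M [ 0.02 -0.8  -0.  ]
```

```bash
python3 - <<'E'
from h import *
for z in (.1375,.140,.143):
    env.movel([BAR[0],BAR[1],z],rate=.06); s=st('lift')
    if s['wrist_force'][2]<-14: break
E
```

```text
lift t 52.7 w 0.0631 ee [ 0.5173 -0.1877  0.1364] F [  5.9  -0.5 -14.7] M [-0.   -1.55  0.04]
```

```bash
python3 - <<'E'
from h import *
P=1.7;z0=.1362;a=0
while a<130:
    a+=10 if a<60 else 6
    env.movel([BAR[0],BAR[1],max(z0-.058e-3*a,.1318)],down(P-np.radians(a)),rate=.1); s=env.sense()
    print(a,round(s['t'],1),np.round(s['ee_pos']*1e3,2),np.round(s['wrist_force'],1),np.round(s['moment'],2))
    if s['moment'][2]>.38 or np.linalg.norm(s['wrist_force'])>35 or s['t']>60: break
E
```

```text
10 53.0 [ 516.17 -188.4   135.11] [ 0.8 -1.3 -8. ] [-0.39 -0.13 -0.02]
20 53.3 [ 516.4  -187.9   134.83] [-0.5  0.4 -6.9] [-0.02  0.03  0.03]
30 53.7 [ 517.31 -187.16  134.34] [ 3.5  2.1 -9.3] [ 0.51 -0.66  0.13]
40 54.0 [ 517.24 -187.46  133.73] [  3.5   2.4 -10.6] [ 0.61 -0.86 -0.02]
50 54.3 [ 517.56 -187.52  133.36] [ 4.1  2.3 -9.5] [ 0.66 -1.04 -0.15]
60 54.6 [ 516.82 -188.59  132.49] [  3.5  -0.9 -12.2] [-0.02 -0.78  0.05]
66 54.9 [ 517.02 -188.02  132.24] [  4.4   0.4 -11.4] [ 0.25 -0.94  0.22]
72 55.1 [ 517.   -188.31  132.05] [  4.7  -0.6 -10.5] [ 0.19 -0.95 -0.  ]
78 55.4 [ 516.99 -188.38  131.55] [  4.7  -0.4 -13.4] [-0.04 -1.18  0.06]
84 55.7 [ 517.42 -188.03  131.51] [  5.6   0.2 -13.7] [ 0.12 -1.35  0.22]
90 55.9 [ 517.48 -188.09  131.49] [  6.3   0.5 -14.9] [ 0.14 -1.52 -0.01]
96 56.2 [ 517.38 -188.12  131.15] [  6.2  -0.1 -16.2] [ 0.16 -1.66 -0.09]
102 56.4 [ 517.71 -187.96  132.26] [ 3.3 -0.1 -5.8] [ 0.43 -1.06  0.  ]
108 56.7 [ 518.44 -188.2   132.64] [ 6.1  0.2 -7.4] [ 0.25 -1.53  0.12]
114 57.0 [ 517.26 -188.16  133.59] [-1.6  2.  10.5] [ 0.41  0.43 -0.11]
120 57.2 [ 517.23 -188.67  133.69] [-1.2  0.8  8.4] [ 0.09  0.34 -0.14]
126 57.5 [ 517.4  -188.73  133.46] [0.  0.6 6.3] [ 0.07  0.1  -0.  ]
132 57.7 [ 517.17 -188.82  133.21] [-0.3 -1.3  6. ] [-0.07  0.15 -0.16]
```

The ring followed the thread down and then popped over near +99°, because I turned it too far. The earlier overshoot fits that too. I'll regrip and turn about 82°, stopping just short of where it popped.

```bash
python3 - <<'E'
from h import *
C=np.array([.5171,-.1882]);P=1.0
effector.release()
env.reach([*C,.1325],down(P)); s=st('pre')
effector.grasp(50); s=st('grip'); z0=min(max(s['ee_pos'][2],.1322),.1335)
for a in (20,40,55,66,72,77,81,84):
    env.movel([*C,max(z0-.055e-3*a,.1285)],down(P-np.radians(a)),rate=.1); s=env.sense()
    print(a,round(s['t'],1),np.round(s['ee_pos']*1e3,2),np.round(s['wrist_force'],1),np.round(s['moment'],2))
    if a>=66 and abs(s['moment'][2])>.33: break
    if s['t']>67: break
E
```

```text
pre t 59.6 w 0.0921 ee [ 0.517  -0.1883  0.1325] F [-0.7  0.6 -0.3] M [ 0.03 -0.01  0.01]
grip t 60.1 w 0.0634 ee [ 0.5172 -0.1882  0.1325] F [-0.4  0.5  1.4] M [-0.03 -0.07 -0.02]
20 60.6 [ 517.09 -188.22  131.44] [ 0.1 -0.4  1.3] [-0.09  0.02 -0.03]
40 61.1 [ 517.1 -188.2  130.3] [ 0.2 -0.4 -0.6] [-0.14 -0.06 -0.02]
55 61.6 [ 517.72 -188.32  130.22] [-0.1 -1.   5.5] [ 0.02  0.12 -0.03]
66 61.9 [ 518.2  -188.45  130.21] [-1.8 -0.1  8.6] [ 0.06  0.22 -0.1 ]
72 62.2 [ 518.55 -188.53  130.14] [-0.1 -0.3  9. ] [ 0.07  0.11 -0.22]
77 62.4 [ 518.7  -188.63  130.1 ] [-0.4 -0.6  9.4] [ 0.07 -0.01 -0.27]
81 62.7 [ 518.87 -188.73  130.11] [ 0.  -0.5  9.6] [ 0.09 -0.14 -0.17]
84 62.9 [ 518.8  -188.86  130.07] [ 1.  -0.9  9.7] [-0.04 -0.11 -0.11]
```

```bash
python3 - <<'E'
from h import *
C=np.array([.5171,-.1882])
s=st('0'); z0=s['ee_pos'][2]
env.movel([*C,.1318],rate=.06); s=st('lift')
E
```

```text
0 t 62.9 w 0.0632 ee [ 0.5188 -0.1889  0.1301] F [ 1.  -0.9  9.7] M [-0.04 -0.11 -0.11]
lift t 63.2 w 0.0631 ee [ 0.5183 -0.1885  0.1308] F [ 5.6 -1.8 -9.3] M [-0.18 -1.69 -0.02]
```

```bash
python3 - <<'E'
from h import *
C=np.array([.5180,-.1885])
t0=84
for a in (84,87,90):
    env.movel([*C,.1302],down(1.0-np.radians(a)),rate=.1); s=st(a); print(np.round(s['tau'],2)[6], round(a-np.degrees(1.0-np.arctan2(s['tcp_rot'][1][0],s['tcp_rot'][0][0])),2))
    if abs(s['moment'][2])>.3: break
E
```

```text
84 t 63.4 w 0.0631 ee [ 0.5183 -0.1886  0.1302] F [ 1.8 -0.5  0.9] M [-0.03 -0.36 -0.08]
0.07 0.12
87 t 63.7 w 0.0634 ee [ 0.5184 -0.1888  0.1302] F [ 2.8 -1.7 -0.2] M [-0.19 -0.74 -0.15]
0.11 0.07
90 t 63.9 w 0.0638 ee [ 0.5187 -0.1888  0.1302] F [ 5.  -2.3 -3.1] M [-0.29 -1.2  -0.26]
0.24 0.07
```

```bash
python3 - <<'E'
from h import *
C=np.array([.5184,-.1887])
for a in (92.5,95,97.5):
    env.movel([*C,.1301],down(1.0-np.radians(a)),rate=.1); s=st(a); print(np.round(s['tau'],2)[6])
    if abs(s['moment'][2])>.33 or s['tau'][6]>.33 or s['wrist_force'][2]>3: break
E
```

```text
92.5 t 64.2 w 0.0634 ee [ 0.519  -0.1891  0.1302] F [ 4.8 -3.  -2.1] M [-0.38 -1.16 -0.04]
-0.02
95 t 64.4 w 0.0632 ee [ 0.5186 -0.1894  0.1302] F [ 3.4 -3.8 -1.1] M [-0.53 -0.9  -0.08]
0.06
97.5 t 64.7 w 0.0633 ee [ 0.5186 -0.1894  0.1303] F [ 3.6 -2.9 -0.3] M [-0.7  -0.9  -0.46]
0.44
```

```bash
python3 - <<'E'
from m import *
effector.release(); env.movel([.5184,-.1887,.19],rate=.4); st()
env.reach([.5,.0,.2],down(0.2))
p,d=snap('top','top7.png'); st(); ell('top7.png',z=.144)
P=pts(d,309,349,213,253);r=np.hypot(P[:,0]-.5172,P[:,1]+.1885);m=(r>.018)&(r<.028)&(abs(P[:,2]-.143)<.008);Q=P[m]
print(np.round(np.linalg.lstsq(np.c_[Q[:,:2]-[.5172,-.1885],np.ones(len(Q))],Q[:,2],rcond=None)[0],4))
E
```

```text
t 65.5 w 0.0917 ee [ 0.5198 -0.1891  0.1923] F [-1.3  0.   0.2] M [0.13 0.04 0.01]
 t 66.4 w 0.0921 ee [ 0.4999 -0.0021  0.1992] F [-0.5  0.4  0.3] M [-0.06  0.01 -0.07]
top7.png [ 0.5177 -0.1878  0.144 ] [0.0624 0.0632]
[ 0.0076 -0.0212  0.1433]
```

```bash
python3 -c "
from h import *
print(workorder.finish_job())"
```

```text
the job is handed in; nothing more can be done
None
```

I handed the job in at about 66 s: the guard is open, the lens, spacer and glass are stacked, and the ring is screwed down. I can't be sure the ring is firmly clamped, because it popped over its thread once or twice before the last pass and the last torque reading (about 0.45 N m) was jumpy.

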